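# Sort the jewellery bench

## Robot

A 7-joint arm with a two-finger parallel gripper is mounted at the origin on the work surface. World frame = base frame: x ahead of the robot, y to its left, z up, the work surface at z = 0. Lengths are in m, angles in rad, forces in N, time in s.
With the tool pointing down it reaches from about 0.425 to 0.875 m from the base axis. Payload 4.7 kg.
Tool frame: the origin (TCP) lies midway between the tips of the shut fingers; the grasp point (between the pads) lies 19 mm behind it; z points along the fingers, x is the direction in which the jaws open and shut, and the axes are right-handed (so a half turn about z gives the same grasp; the last joint's range is limited). The gripper opens to 87 mm and grips with 3 to 60 N. Pads are 19 mm wide; open, the fingers measure 117 mm over their backs; the gripper's body (75 mm by 190 mm) begins 51 mm behind the grasp point.
Start: joints at [-1.28, 0.321, -0.07, 1.45, 0.023, 1.371, -0.057], TCP at [0.178, 0.625, 0.223] pointing down, gripper open.
Joint ranges: [-2.86, 2.86], [-0.3, 2.09], [-1.38, 1.24], [0.06, 2.45], [-1.56, 4.7], [0.09, 2.05], [-2.69, 2.69]. Speed limits (rad/s): [2.57, 2.57, 3.14, 3.14, 3.14, 3.14, 3.14].

## Interface

Orientations are given as a rotation vector (axis times angle).
In Python, from bench import get_state, eyes, ticket gives the robot as it stands.
- The arm moves only by the tool carry_out, never from a script. Its argument "motion" is a list of rows, each a list of 2 entries, a list of its own where there are three numbers: the shift along the world's x, y, z in m, then the turn about the world's z in rad. A call has 1 to 20 rows; each row is the pose to reach, as a shift and turn from the pose commanded when the call began; what a row does not reach only later rows make up. A row lasts 1/10 s, in which the tool goes at most 50 mm and 8.59 degrees, less where a joint would pass 70% of its speed; a pose out of reach is approached as far as the arm can. A call with a gripper value outside its range is refused whole. "grip" is the gripper command: -1 is fully open, 1 is shut, values between are in proportion, set as the call begins (left out, the last holds). The fingers move at their own pace and stop on an object; "squeeze" is the grip in N (left out, the last holds). Time passes only in rows, so rows that repeat a pose let the fingers close. It gives the time, the measured TCP pose, the force and the opening at its end, in the units of the state.
- get_state(): the state, without advancing time (a new reading comes with each control period).
- eyes.get_image(name): name is "side" or "top" or "wrist"; returns a dict with "pixels" (400x640x3 uint8, blue, green, red), "mtx" (3x3 intrinsics, pixels), "extrinsics" (4x4, takes a point from camera to world coordinates). Camera axes: x right, y down, z forward; pixel columns grow to the right and rows downward; lengths in m; the calibration is good to about 2 mm. A picture is of the moment at which its call begins. There is no depth.
- ticket.close_job(): hands the job in, once; it reports no verdict.
The state is a dict: "time": time; "joint_positions": joint angles; "qd": joint speeds; "joint_torque": joint torques, N m; "position": TCP position; "tool_rot": TCP orientation; "ft_force": force on the tool from outside, world axes, zero at the start; "torque": the same for the moment, N m; "grip_width": opening from 0.0 (shut) to 1.0 (fully open).
Only numpy, scipy, OpenCV 4.12 (cv2) and the standard library are available. Lean on these libraries where they do the work, as an engineer would, in place of code of your own. Each camera call takes 0.05 s, during which the arm holds its last target. There are 200 camera calls.

## Task

Clear up the beading mat: stand both thread spools upright in the dark wooden tray, lay both pendants flat on the floor of the white tray (not one on the other), and stand the brass tassel cap upright in the blue tray. Set each thing down in its tray rather than dropping it in from high up, and leave the glass pot of beads and the red-handled pliers where they are.

Things in the scene. Friction and masses are not known exactly. Their poses are not given: they have to be found in the camera images.
- spool_red: thread spool standing on end on the mat: an upright cylinder 32 mm across and 45 mm high, wooden flanges at both ends, wound full with red thread and with a round red paper disc on its top end, about 40 g. Origin at the centre of its underside, z up along its axis.
- spool_yellow: thread spool standing on end on the mat: an upright cylinder 32 mm across and 45 mm high, wooden flanges at both ends, wound full with yellow thread and with a round yellow paper disc on its top end, about 40 g. Origin at the centre of its underside, z up along its axis.
- pendant_green: green pendant lying flat on the mat: a solid slab with rounded ends, 44 mm long along its x, 28 mm wide along its y, 12 mm thick, about 30 g, with a round cream inlay on top; a small flat brass loop sticks out 8 mm further at its +x end. Origin at the centre of its underside, z up. The middle 16 mm of its long sides are flat and parallel.
- pendant_purple: purple pendant lying flat on the mat: a solid slab with rounded ends, 44 mm long along its x, 28 mm wide along its y, 12 mm thick, about 30 g, with a round gold inlay on top; a small flat brass loop sticks out 8 mm further at its +x end. Origin at the centre of its underside, z up. The middle 16 mm of its long sides are flat and parallel.
- cap: brass tassel cap standing on its wide end on the mat: a small solid bell, its lower 18 mm an upright cylinder 30 mm across, then a dome narrowing to 29 mm high, with an 8 mm wire loop on top (37 mm high in all), about 50 g. Origin at the centre of its underside, z up.
- tray_wood: dark brown wooden tray, for the thread spools: open rectangular tray, fixed; origin at the centre of its underside, which lies on the mat, z up. Outside 110 mm along its x, 150 mm along its y, 18 mm high; walls and floor 5 mm thick, so the inside is 100 x 140 mm and its floor is 5 mm above the origin.
- tray_white: white ceramic tray, for the pendants: open rectangular tray, fixed; origin at the centre of its underside, which lies on the mat, z up. Outside 110 mm along its x, 150 mm along its y, 18 mm high; walls and floor 5 mm thick, so the inside is 100 x 140 mm and its floor is 5 mm above the origin.
- tray_blue: blue painted tray, for the tassel cap: open rectangular tray, fixed; origin at the centre of its underside, which lies on the mat, z up. Outside 110 mm along its x, 150 mm along its y, 18 mm high; walls and floor 5 mm thick, so the inside is 100 x 140 mm and its floor is 5 mm above the origin.
- pot: open round glass pot of small blue-green beads, 48 mm across, 32 mm high, loose, standing among the things to be sorted; leave it alone. Origin at the centre of its underside. (The mat is 2 mm thick, so all these things start 2 mm above the table. Nothing on the mat is taller than 50 mm.)
- pliers: red-handled pliers lying loose on the far part of the mat, 125 mm long along their x (jaws to +x), 48 mm wide, 12 mm high; leave them alone. Origin in the middle, at the underside.

How it is judged:
At the end, for the whole second after the job is handed in: Spools upright in the wooden tray, pendants flat in the white, cap upright in the blue: centres within 42 mm (x) and 62 mm (y) of the tray's, undersides within 4 mm of its floor, tilt under 0.15 rad, at rest; pot within 15 mm and pliers within 20 mm of their starts (x of spool_red in the frame of tray_wood between -0.042 and 0.042 m and y of spool_red in the frame of tray_wood between -0.062 and 0.062 m and z of each of spool_red, spool_yellow in the frame of tray_wood below 0.009 m and angle between each of spool_red, spool_yellow, pendant_green, pendant_purple, cap's own z axis and vertical below 0.15 rad and linear speed of each of spool_red, spool_yellow, pendant_green, pendant_purple, cap below 0.02 m/s and angular speed of each of spool_red, spool_yellow, pendant_green, pendant_purple, cap below 0.3 rad/s and x of spool_yellow in the frame of tray_wood between -0.042 and 0.042 m and y of spool_yellow in the frame of tray_wood between -0.062 and 0.062 m and x of pendant_green in the frame of tray_white between -0.042 and 0.042 m and y of pendant_green in the frame of tray_white between -0.062 and 0.062 m and z of each of pendant_green, pendant_purple in the frame of tray_white below 0.009 m and x of pendant_purple in the frame of tray_white between -0.042 and 0.042 m and y of pendant_purple in the frame of tray_white between -0.062 and 0.062 m and x of cap in the frame of tray_blue between -0.042 and 0.042 m and y of cap in the frame of tray_blue between -0.062 and 0.062 m and z of cap in the frame of tray_blue below 0.009 m and distance of pot from where it was at the start of the episode below 0.015 m and distance of pliers from where it was at the start of the episode below 0.02 m); the robot touches nothing.
It fails at once if a spool, pendant or the cap is let go or thrown while its underside is more than 50 mm above the table ((height (world z) of spool_red above 0.05 m and contact force between the fingers and spool_red below 0.01 N) or (height (world z) of spool_yellow above 0.05 m and contact force between the fingers and spool_yellow below 0.01 N) or (height (world z) of pendant_green above 0.05 m and contact force between the fingers and pendant_green below 0.01 N) or (height (world z) of pendant_purple above 0.05 m and contact force between the fingers and pendant_purple below 0.01 N) or (height (world z) of cap above 0.05 m and contact force between the fingers and cap below 0.01 N)).
It fails at once if the glass pot is pushed more than 15 mm or tipped (distance of pot from where it was at the start of the episode above 0.015 m or angle between pot's own z axis and vertical above 0.35 rad).
It fails at once if the pliers are pushed more than 20 mm (distance of pliers from where it was at the start of the episode above 0.02 m).
It also fails if it takes over 131 s, if anything falls off the work surface, if the arm or the gripper's body presses on something with over 40 N, if the wrist force passes 120 N, or if a joint passes its speed limit or range.

## Working session

There is one attempt and no reset: what is moved stays moved. The work goes in short steps, Python scripts to look and compute and a tool call to move; the robot and the scene stay as the last step left them, time stands still between calls to the robot, and variables do not carry over. Pictures are saved under pics/ and viewed, about 12 in all and at most 16, crops included, and the job is handed in when it is done.

Besides the shell and the picture viewer there is one more tool, called after ">>>" as name(argument=value, ...), one argument or row to a line, values as JSON. carry_out: Moves the arm, as the interface text tells. Its arguments: {"type":"object","properties":{"motion":{"type":"array","items":{"type":"array"}},"grip":{"type":"number"},"squeeze":{"type":"number"}},"required":["motion"]}

```bash
mkdir -p pics; ls
python3 - <<'E'
from bench import get_state, eyes
import cv2, numpy as np
s=get_state(); print({k:np.round(v,3).tolist() for k,v in s.items()})
for n in ("top","side"):
    d=eyes.get_image(n); cv2.imwrite(f"pics/{n}0.png",d["pixels"]); print(n,d["mtx"].tolist(),np.round(d["extrinsics"],4).tolist())
E
```

```text
pics
{'time': 0.0, 'joint_positions': [-1.28, 0.322, -0.07, 1.452, 0.023, 1.371, -0.057], 'qd': [0.001, 0.001, 0.002, -0.001, 0.001, -0.0, -0.001], 'joint_torque': [-0.0, -49.129, -0.404, -31.253, -0.064, 0.043, 0.0], 'position': [0.178, 0.625, 0.221], 'tool_rot': [2.506, 1.893, -0.002], 'ft_force': [-0.706, 0.395, -0.522], 'torque': [0.02, -0.012, 0.023], 'grip_width': 1.002}
top [[437.60346068587484, 0.0, 323.7855270373896], [0.0, 437.60346068587484, 199.56141011196868], [0.0, 0.0, 1.0]] [[0.0186, -0.9977, 0.0646, 0.485], [-0.9994, -0.0204, -0.0279, 0.0173], [0.0292, -0.064, -0.9975, 1.0883], [0.0, 0.0, 0.0, 1.0]]
side [[448.9438440248115, 0.0, 326.20236761176443], [0.0, 448.9438440248115, 195.33671138803422], [0.0, 0.0, 1.0]] [[0.7034, -0.3687, 0.6077, -0.0288], [-0.7107, -0.3766, 0.5942, -0.569], [0.0098, -0.8498, -0.5269, 0.5573], [0.0, 0.0, 0.0, 1.0]]
```

View pics/top0.png

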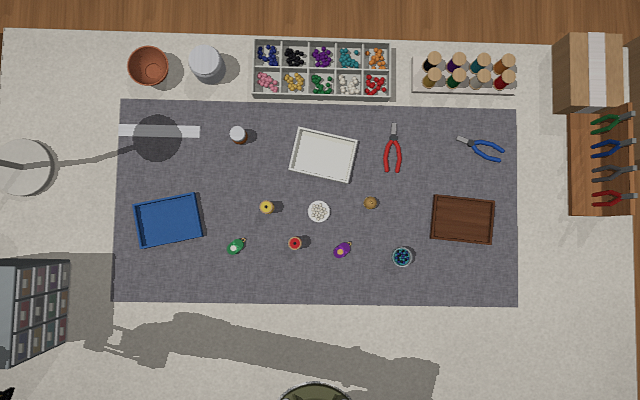

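View pics/side0.png

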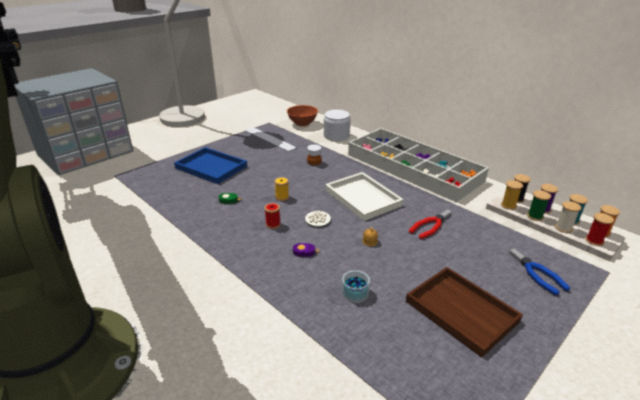

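The top view shows spools at (266,207) yellow and (295,243) red, pendants at (236,246) green and (342,250) purple, and the cap at (371,202). The pot is at (402,257), the red pliers at (393,150), and the trays at (168,220) blue, (323,155) white and (463,219) wood. The side view agrees, and there is a white bead dish at (318,211) as an extra obstacle.

```bash
cat > h.py <<'E'
import numpy as np, cv2
from bench import get_state, eyes
def ray(d,u,v,z):
    K=d["mtx"];E=d["extrinsics"]
    r=E[:3,:3]@np.linalg.solve(K,[u,v,1.]); o=E[:3,3]
    return o+r*(z-o[2])/r[2]
def proj(d,p):
    E=d["extrinsics"];c=E[:3,:3].T@(np.array(p)-E[:3,3]);q=d["mtx"]@c
    return q[:2]/q[2]
# name: hue lo,hi,Smin,Vmin
COL=dict(red=(172,8,150,60),yellow=(19,34,110,90),green=(45,85,110,30),purple=(125,160,90,30),cap=(9,19,110,90))
def mask(img,c):
    h=cv2.cvtColor(img,cv2.COLOR_BGR2HSV);lo,hi,s,v=COL[c]
    H=h[...,0];m=((H>=lo)&(H<=hi)) if lo<hi else ((H>=lo)|(H<=hi))
    return (m&(h[...,1]>=s)&(h[...,2]>=v)).astype(np.uint8)*255
def blobs(img,c,amin=25):
    n,l,st,ce=cv2.connectedComponentsWithStats(mask(img,c))
    return [(int(st[i,4]),ce[i],(l==i)) for i in range(1,n) if st[i,4]>=amin]
def world_contour(d,m,z):
    c=max(cv2.findContours(m.astype(np.uint8),cv2.RETR_EXTERNAL,cv2.CHAIN_APPROX_NONE)[0],key=cv2.contourArea)
    return np.array([ray(d,u,v,z)[:2] for u,v in c[:,0]])
E
python3 - <<'E'
from h import *
d=eyes.get_image("top"); im=d["pixels"]
print("tcp px",proj(d,[.178,.625,.221]))
for c,z in dict(red=.047,yellow=.047,green=.014,purple=.014,cap=.02).items():
    for a,ce,m in blobs(im,c,15):
        if 100<ce[0]<520 and 190<ce[1]<300: 
            w=world_contour(d,m,z)*1000; print(c,a,ce.round(1),ray(d,*ce,z).round(3), cv2.minAreaRect(w.astype(np.float32)))
# trays : rim corners z=.020 clicked approx by mask
h=cv2.cvtColor(im,cv2.COLOR_BGR2HSV)
def tray(n,m,box):
    x0,y0,x1,y1=box; mm=np.zeros(m.shape,np.uint8); mm[y0:y1,x0:x1]=m[y0:y1,x0:x1]
    mm=cv2.morphologyEx(mm,cv2.MORPH_CLOSE,np.ones((7,7)))
    w=world_contour(d,mm,.02).astype(np.float32); print(n,cv2.minAreaRect(w*1000))
H,S,V=[h[...,i].astype(int) for i in range(3)]
tray("blue",((H>95)&(H<125)&(S>120)),(120,180,215,260))
tray("white",((S<60)&(V>140)),(280,120,365,190))
tray("wood",((H<20)&(S>80)),(420,185,505,250))
for n,u,v,z in (("pot",402,257,.034),("plierA",393,126,.008),("plierB",393,172,.008),("dish",318,211,.01),("pliersL",384,170,.008),("pliersR",401,170,.008)): print(n,ray(d,u,v,z).round(3))
cv2.imwrite("pics/crop.png",cv2.resize(im[120:280,200:440],None,fx=3.3,fy=3.3,interpolation=cv2.INTER_CUBIC))
E
```

```text
tcp px [-13.45865597 384.1560606 ]
red 76 [294.4 242.7] [0.449 0.056 0.047] ((448.03839111328125, 55.493804931640625), (23.589378356933594, 21.265485763549805), 1.2720718383789062)
yellow 89 [265.3 206.3] [0.534 0.127 0.047] ((534.2235107421875, 127.40100860595703), (23.8135986328125, 23.655624389648438), 1.5139682292938232)
yellow 21 [339.8 251.1] [ 0.431 -0.052  0.047] ((431.04840087890625, -52.5991096496582), (9.429587364196777, 9.496748924255371), 0.9683136343955994)
green 148 [235.4 245.9] [0.437 0.2   0.014] ((437.0903625488281, 200.87115478515625), (27.547685623168945, 44.13684844970703), 46.37460708618164)
purple 153 [341.5 249.6] [ 0.433 -0.059  0.014] ((432.44805908203125, -57.83527374267578), (27.610036849975586, 43.223182678222656), 45.7043571472168)
cap 112 [369.8 202.3] [ 0.55  -0.126  0.02 ] ((549.2636108398438, -126.20782470703125), (27.04155158996582, 29.626983642578125), 1.1386040449142456)
cap 228 [463.1 207.3] [ 0.542 -0.357  0.02 ] ((539.653076171875, -355.57354736328125), (129.07431030273438, 26.12865447998047), 84.0719985961914)
cap 17 [487.8 200.6] [ 0.56  -0.
[... 632 characters left out ...]
 (95.79280090332031, 9.52994155883789), 82.37552642822266)
cap 16 [483.8 242.8] [ 0.456 -0.408  0.02 ] ((455.54364013671875, -408.5464782714844), (30.01580238342285, 3.0543205738067627), 86.3049087524414)
blue ((497.1021728515625, 364.69677734375), (110.49586486816406, 153.0229949951172), 12.716165542602539)
white ((666.0480346679688, -7.593170166015625), (150.92710876464844, 110.41051483154297), 78.23140716552734)
wood ((513.057861328125, -354.90594482421875), (153.38070678710938, 110.00709533691406), 84.92793273925781)
pot [ 0.419 -0.203  0.034]
plierA [ 0.744 -0.184  0.008]
plierB [ 0.627 -0.185  0.008]
dish [0.526 0.001 0.01 ]
pliersL [ 0.632 -0.162  0.008]
pliersR [ 0.633 -0.205  0.008]
```

View pics/crop.png

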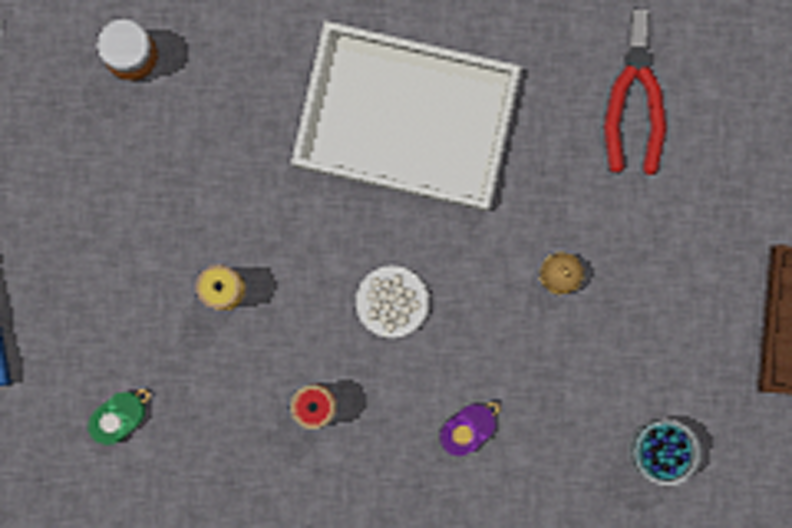

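The crop confirms the poses. Both pendants' loops point up and to the right, along world (+x, −y). Before leaving the start pose I'll check how close the drawer cabinet is to the tool.

Run:
```python
from h import *
t=eyes.get_image("top"); s=eyes.get_image("side")
for u,v in ((70,260),(70,345)): print("top ground",ray(t,u,v,0).round(3))
for u,v in ((65,168),(130,150)): print("side ground",ray(s,u,v,0).round(3))
for z in (.1,.15,.2,.25): print(z,"top",ray(t,9,266,z).round(3),ray(t,15,372,z).round(3),"side",ray(s,22,88,z).round(3),ray(s,124,76,z).round(3))
print("tcp side",proj(s,[.178,.625,.221]))
# pendant axes by principal direction incl. inlay: colour mask closed
for c in ("green","purple"):
    a,ce,m=max(blobs(t["pixels"],c),key=lambda b:b[0])
    w=world_contour(t,m,.014); w=cv2.convexHull((w*1000).astype(np.float32))
    (cx,cy),(a,b),th=cv2.fitEllipse(w); print(c,cx,cy,a,b,th)
x=np.concatenate([s["pixels"][40:240,:240],t["pixels"][200:400,:240]],1)
cv2.imwrite("pics/cab.png",cv2.resize(x,None,fx=1.6,fy=1.6))
w=eyes.get_image("wrist");E=w["extrinsics"];print(np.round(E,3).tolist(),w["mtx"].round(0).tolist());cv2.imwrite("pics/wrist0.png",w["pixels"])
```

```text
top ground [0.396 0.601 0.   ]
top ground [0.193 0.59  0.   ]
side ground [0.227 0.625 0.   ]
side ground [0.393 0.611 0.   ]
0.1 top [0.389 0.678 0.1  ] [0.161 0.651 0.1  ] side [0.275 1.044 0.1  ] [0.553 0.95  0.1  ]
0.15 top [0.394 0.645 0.15 ] [0.178 0.619 0.15 ] side [0.241 0.868 0.15 ] [0.49  0.784 0.15 ]
0.2 top [0.398 0.612 0.2  ] [0.194 0.587 0.2  ] side [0.208 0.692 0.2  ] [0.426 0.618 0.2  ]
0.25 top [0.403 0.578 0.25 ] [0.21  0.555 0.25 ] side [0.175 0.515 0.25 ] [0.362 0.451 0.25 ]
tcp side [12.91317284 88.84110606]
green 762.5807495117188 -719.6221923828125 37.85945129394531 89.84201049804688 24.30553436279297
purple 913.8823852539062 0.43594133853912354 48.76325607299805 51.490196228027344 75.5838851928711
[[0.274, 0.929, 0.248, 0.11], [0.962, -0.264, -0.071, 0.645], [-0.0, 0.258, -0.966, 0.383], [0.0, 0.0, 0.0, 1.0]] [[276.0, 0.0, 317.0], [0.0, 276.0, 202.0], [0.0, 0.0, 1.0]]
```

View pics/cab.png

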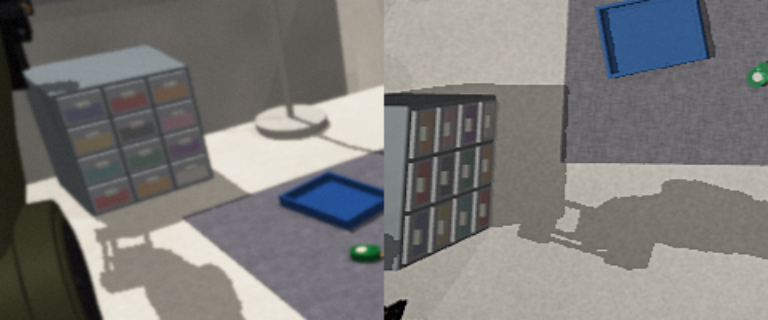

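View pics/wrist0.png

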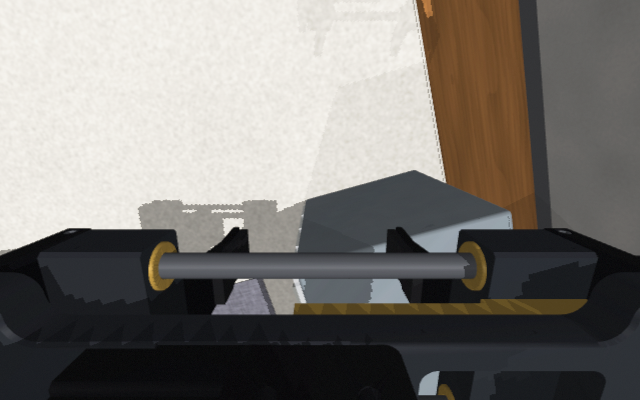

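The cabinet occupies x 0.2–0.4, y > 0.59 and is about 0.2 m tall. I'll go straight up first, then over to the green pendant.

>>> carry_out(
  motion=[
    [[0, 0, 0.08], 0],
    [[0, 0, 0.08], 0],
    [[0, 0, 0.08], 0],
    [[0.1, -0.16, 0.08], -0.2],
    [[0.1, -0.16, 0.08], -0.2],
    [[0.1, -0.16, 0.08], -0.2],
    [[0.1, -0.16, 0.08], -0.2],
    [[0.259, -0.424, -0.103], -0.49],
    [[0.259, -0.424, -0.103], -0.49],
    [[0.259, -0.424, -0.103], -0.49],
    [[0.259, -0.424, -0.103], -0.49],
    [[0.259, -0.424, -0.103], -0.49],
    [[0.259, -0.424, -0.103], -0.49],
    [[0.259, -0.424, -0.103], -0.49],
    [[0.259, -0.424, -0.103], -0.49],
    [[0.259, -0.424, -0.103], -0.49],
    [[0.259, -0.424, -0.103], -0.49],
    [[0.259, -0.424, -0.103], -0.49],
  ],
  grip=-0.3,
  squeeze=25,
)

```text
time: 2.1
position: [0.4364, 0.2034, 0.1204]
tool_rot: [-2.889, -1.233, -0.002]
ft_force: [-0.3, 0.3, -0.3]
grip_width: 0.648
```

Run:
```python
from h import *
from scipy.spatial.transform import Rotation as R
s=get_state(); print(s["time"],np.round(s["position"],4),R.from_rotvec(s["tool_rot"]).as_matrix().round(3).tolist(),s["grip_width"])
w=eyes.get_image("wrist");cv2.imwrite("pics/wrist1.png",w["pixels"])
for b in blobs(w["pixels"],"green"): print(b[0],b[1],ray(w,*b[1],.014).round(4), cv2.minAreaRect((world_contour(w,b[2],.014)*1000).astype(np.float32)))
print(proj(w,[.437,.201,.014]))
```

```text
2.1 [0.4364 0.2034 0.1204] [[0.692, 0.722, 0.001], [0.722, -0.692, 0.001], [0.002, -0.0, -1.0]] 0.6484672376666298
872 [316.83256881 201.50114679] [0.437  0.2029 0.014 ] ((436.64117431640625, 203.28958129882812), (27.56346893310547, 44.87787628173828), 42.33726501464844)
[315.49256664 202.78253646]
```

View pics/wrist1.png

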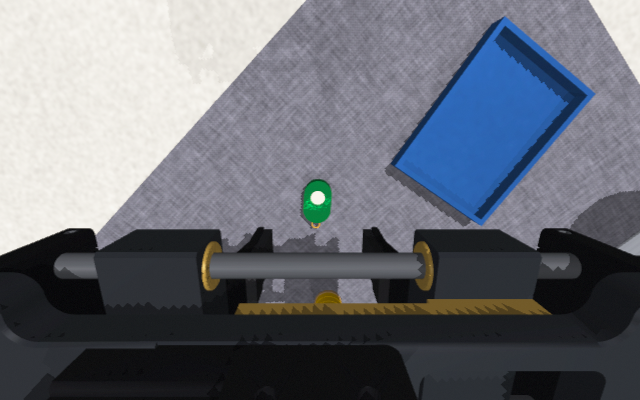

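The wrist view shows the green pendant at (317,202), between the jaws and about 4° off square. I'll correct the yaw, descend and grip.

>>> carry_out(
  motion=[
    [[0, 0.001, -0.06], -0.06],
    [[0, 0.001, -0.06], -0.06],
    [[0, 0.001, -0.09], -0.06],
    [[0, 0.001, -0.113], -0.06],
    [[0, 0.001, -0.113], -0.06],
    [[0, 0.001, -0.113], -0.06],
  ],
)

```text
time: 2.75
position: [0.4368, 0.2029, 0.0074]
tool_rot: [2.926, 1.144, 0.0]
ft_force: [-0.2, 0.0, 0.6]
grip_width: 0.651
```

>>> carry_out(
  motion=[
    [[0, 0, 0], 0],
    [[0, 0, 0], 0],
    [[0, 0, 0], 0],
    [[0, 0, 0], 0],
    [[0, 0, 0], 0],
    [[0, 0, 0], 0],
  ],
  grip=1,
)

```text
time: 3.35
position: [0.4369, 0.2024, 0.007]
tool_rot: [-2.927, -1.142, -0.001]
ft_force: [-0.6, 0.0, 3.1]
grip_width: 0.317
```

Gripped at a width of 27.6 mm. Now carry it to the white tray.

>>> carry_out(
  motion=[
    [[0, 0, 0.045], 0],
    [[0, 0, 0.09], 0],
    [[0, 0, 0.09], 0],
    [[0.235, -0.181, 0.09], 0.62],
    [[0.235, -0.181, 0.09], 0.62],
    [[0.235, -0.181, 0.09], 0.62],
    [[0.235, -0.181, 0.09], 0.62],
    [[0.235, -0.181, 0.09], 0.62],
    [[0.235, -0.181, 0.09], 0.62],
    [[0.235, -0.181, 0.09], 0.62],
    [[0.235, -0.181, 0.09], 0.62],
    [[0.235, -0.181, 0.05], 0.62],
    [[0.235, -0.181, 0.025], 0.62],
    [[0.235, -0.181, 0.025], 0.62],
  ],
)

```text
time: 4.75
position: [0.6671, 0.0225, 0.0264]
tool_rot: [-2.433, -1.978, 0.012]
ft_force: [-1.0, 0.3, -0.3]
grip_width: 0.319
```

Run:
```python
from h import *
s=get_state(); print(s["time"],np.round(s["position"],4),s["tool_rot"],s["grip_width"])
for n in ("wrist","side"): cv2.imwrite(f"pics/{n}2.png",eyes.get_image(n)["pixels"])
```

```text
4.75 [0.6671 0.0225 0.0264] [-2.43311184 -1.97782407  0.01188107] 0.3194937751603721
```

View pics/side2.png

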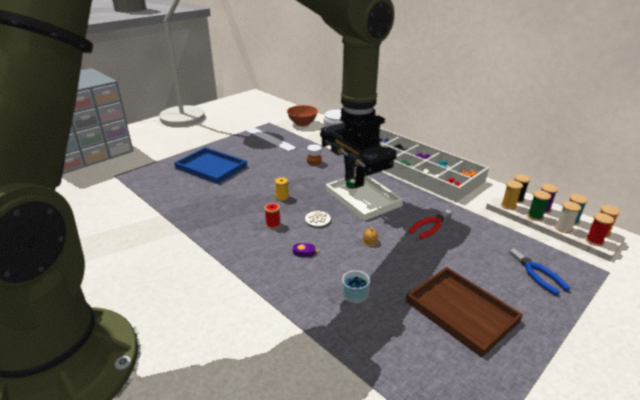

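The side view shows the gripper over the left half of the white tray with the pendant held. Next I lower and release.

>>> carry_out(
  motion=[
    [[0, 0, 0], 0],
    [[0, 0, -0.01], 0],
    [[0, 0, -0.019], 0],
    [[0, 0, -0.019], 0],
    [[0, 0, -0.019], 0],
    [[0, 0, -0.019], 0],
  ],
)

```text
time: 5.45
position: [0.6714, 0.0212, 0.0124]
tool_rot: [-2.439, -1.98, 0.001]
ft_force: [-0.1, -0.4, -1.0]
grip_width: 0.317
```

>>> carry_out(
  motion=[
    [[0, 0, 0], 0],
    [[0, 0, 0], 0],
    [[0, 0, 0], 0],
    [[0, 0, 0.04], 0],
    [[0, 0, 0.08], 0],
    [[0, 0, 0.1], 0],
  ],
  grip=0.17,
)

```text
time: 6.05
position: [0.6735, 0.021, 0.1166]
tool_rot: [2.437, 1.978, 0.007]
ft_force: [-0.4, 0.4, -0.2]
grip_width: 0.412
```

>>> carry_out(
  motion=[
    [[-0.24, -0.077, 0.007], -0.62],
    [[-0.24, -0.077, 0.007], -0.62],
    [[-0.24, -0.077, 0.007], -0.62],
    [[-0.24, -0.077, 0.007], -0.62],
    [[-0.24, -0.077, 0.007], -0.62],
    [[-0.24, -0.077, 0.007], -0.62],
    [[-0.24, -0.077, 0.007], -0.62],
    [[-0.24, -0.077, 0.007], -0.62],
    [[-0.24, -0.077, 0.007], -0.62],
    [[-0.24, -0.077, 0.007], -0.62],
    [[-0.24, -0.077, 0.007], -0.62],
    [[-0.24, -0.077, 0.007], -0.62],
  ],
  grip=-0.3,
)

```text
time: 7.25
position: [0.4319, -0.0558, 0.1193]
tool_rot: [2.926, 1.142, -0.001]
ft_force: [-0.1, -0.4, 0.8]
grip_width: 0.65
```

```bash
cat > look.py <<'E'
from h import *
import sys
c,z=sys.argv[1],float(sys.argv[2])
s=get_state(); print(s["time"],np.round(s["position"],4),s["grip_width"])
w=eyes.get_image("wrist");t=eyes.get_image("top");cv2.imwrite(f"pics/top_{c}.png",t["pixels"]);cv2.imwrite(f"pics/wrist_{c}.png",w["pixels"])
for n,d in(("wrist",w),("top",t)):
  for b in blobs(d["pixels"],c,40): print(n,b[0],b[1].round(1),ray(d,*b[1],z).round(4), np.round(np.hstack(cv2.minAreaRect((world_contour(d,b[2],z)*1000).astype(np.float32))),1))
E
python3 look.py purple .014
```

```text
7.25 [ 0.4319 -0.0558  0.1193] 0.6496498530975839
wrist 923 [316.8 202.5] [ 0.4328 -0.0571  0.014 ] [432.9 -56.9  28.1  45.6  41.9]
top 227 [321.5  57.2] [ 9.129e-01 -4.000e-04  1.400e-02] [9.147e+02 8.000e-01 4.890e+01 4.540e+01 1.700e+00]
top 80 [451.7  66.1] [ 0.8998 -0.3305  0.014 ] [ 898.9 -332.3   28.9   26.4   52.8]
```

View pics/top_purple.png

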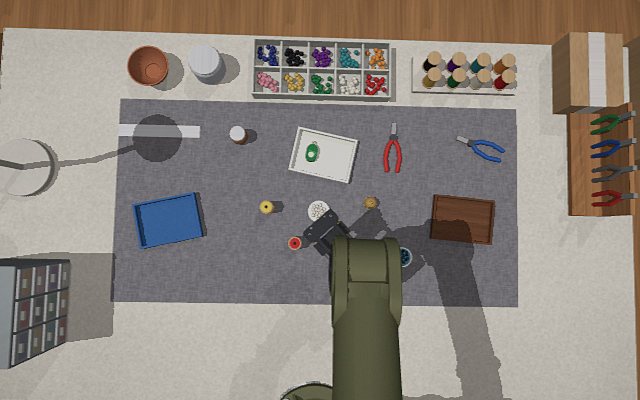

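The green pendant lies flat in the white tray at (313,152). Purple is within 1 mm of the tool, so I grip it next.

>>> carry_out(
  motion=[
    [[0.001, -0.001, -0.06], 0],
    [[0.001, -0.001, -0.06], 0],
    [[0.001, -0.001, -0.09], 0],
    [[0.001, -0.001, -0.113], 0],
    [[0.001, -0.001, -0.113], 0],
    [[0.001, -0.001, -0.113], 0],
  ],
)

```text
time: 7.95
position: [0.4328, -0.0569, 0.0072]
tool_rot: [2.927, 1.141, -0.001]
ft_force: [0.1, -0.5, 0.5]
grip_width: 0.65
```

>>> carry_out(
  motion=[
    [[0, 0, 0], 0],
    [[0, 0, 0], 0],
    [[0, 0, 0], 0],
    [[0, 0, 0], 0],
    [[0, 0, 0], 0],
    [[0, 0, 0], 0],
  ],
  grip=1,
)

```text
time: 8.55
position: [0.4329, -0.0567, 0.007]
tool_rot: [-2.927, -1.142, -0.001]
ft_force: [-1.5, 0.6, 4.4]
grip_width: 0.319
```

>>> carry_out(
  motion=[
    [[0, 0, 0.045], 0],
    [[0, 0, 0.09], 0],
    [[0, 0, 0.09], 0],
    [[0.227, 0.02, 0.09], 0.62],
    [[0.227, 0.02, 0.09], 0.62],
    [[0.227, 0.02, 0.09], 0.62],
    [[0.227, 0.02, 0.09], 0.62],
    [[0.227, 0.02, 0.09], 0.62],
    [[0.227, 0.02, 0.09], 0.62],
    [[0.227, 0.02, 0.09], 0.62],
    [[0.227, 0.02, 0.09], 0.62],
    [[0.227, 0.02, 0.05], 0.62],
    [[0.227, 0.02, 0.025], 0.62],
    [[0.227, 0.02, 0.025], 0.62],
    [[0.227, 0.02, 0.012], 0.62],
    [[0.227, 0.02, 0.006], 0.62],
    [[0.227, 0.02, 0.006], 0.62],
    [[0.227, 0.02, 0.006], 0.62],
    [[0.227, 0.02, 0.006], 0.62],
  ],
)

```text
time: 10.45
position: [0.6603, -0.0368, 0.0135]
tool_rot: [2.438, 1.98, 0.002]
ft_force: [0.8, 0.4, -0.1]
grip_width: 0.315
```

>>> carry_out(
  motion=[
    [[0, 0, 0], 0],
    [[0, 0, 0], 0],
    [[0, 0, 0], 0],
    [[0, 0, 0.04], 0],
    [[0, 0, 0.08], 0],
    [[0, 0, 0.107], 0],
  ],
  grip=0.17,
)

```text
time: 11.05
position: [0.6607, -0.0371, 0.1225]
tool_rot: [2.438, 1.979, 0.004]
ft_force: [0.2, 0.1, -0.5]
grip_width: 0.415
```

>>> carry_out(
  motion=[
    [[-0.211, 0.094, 0], -1.45],
    [[-0.211, 0.094, 0], -1.45],
    [[-0.211, 0.094, 0], -1.45],
    [[-0.211, 0.094, 0], -1.45],
    [[-0.211, 0.094, 0], -1.45],
    [[-0.211, 0.094, 0], -1.45],
    [[-0.211, 0.094, 0], -1.45],
    [[-0.211, 0.094, 0], -1.45],
    [[-0.211, 0.094, 0], -1.45],
    [[-0.211, 0.094, 0], -1.45],
    [[-0.211, 0.094, 0], -1.45],
    [[-0.211, 0.094, 0], -1.45],
    [[-0.211, 0.094, 0], -1.45],
    [[-0.211, 0.094, 0], -1.45],
  ],
  grip=-0.3,
)

```text
time: 12.45
position: [0.4486, 0.0573, 0.1196]
tool_rot: [-3.139, 0.133, -0.0]
ft_force: [-0.2, -0.2, -0.2]
grip_width: 0.653
```

```bash
python3 look.py red .047
python3 - <<'E'
import cv2,numpy as np
a=cv2.imread('pics/wrist_red.png');b=cv2.imread('pics/top_red.png')[100:300,200:520]
cv2.imwrite('pics/c_red.png',np.hstack([cv2.resize(a,(400,250)),cv2.resize(b,(400,250))]))
E
```

```text
12.45 [0.4486 0.0573 0.1196] 0.6526888408508286
wrist 210 [318.  191.6] [0.4508 0.0743 0.047 ] [451.1  73.   12.5  25.4  85.1]
wrist 556 [318.6 211.1] [0.4498 0.0566 0.047 ] [449.8  56.6  24.   24.   85.1]
top 64 [369.6  81.6] [ 0.8425 -0.1181  0.047 ] [ 843.5 -116.9   31.9   17.7   27. ]
top 121 [375.3  85.9] [ 0.8322 -0.1322  0.047 ] [ 832.7 -130.8   26.4   56.3   52.2]
top 105 [499.6  83. ] [ 0.8481 -0.4384  0.047 ] [ 848.2 -439.5   27.7   28.7   45.4]
top 258 [392.2 155.6] [ 0.662  -0.1749  0.047 ] [ 660.2 -175.5   43.2   77.    80. ]
top 260 [606.8 197.9] [ 0.5705 -0.7002  0.047 ] [ 571.  -699.5   37.6   76.     6.2]
```

View pics/c_red.png

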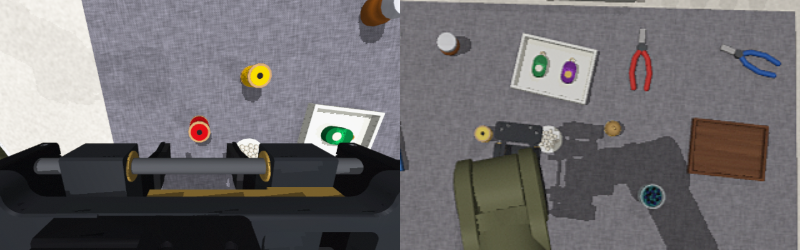

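Both pendants lie side by side in the white tray. The red spool is centred within 1 mm, so I descend and grip.

>>> carry_out(
  motion=[
    [[0.001, 0, -0.05], 0],
    [[0.001, 0, -0.05], 0],
    [[0.001, 0, -0.08], 0],
    [[0.001, 0, -0.11], 0],
    [[0.001, 0, -0.11], 0],
    [[0.001, 0, -0.11], 0],
  ],
)

```text
time: 13.15
position: [0.45, 0.0572, 0.0105]
tool_rot: [3.138, -0.135, -0.0]
ft_force: [0.3, -0.0, 0.0]
grip_width: 0.653
```

>>> carry_out(
  motion=[
    [[0, 0, 0], 0],
    [[0, 0, 0], 0],
    [[0, 0, 0], 0],
    [[0, 0, 0], 0],
    [[0, 0, 0], 0],
    [[0, 0, 0], 0],
  ],
  grip=1,
)

```text
time: 13.75
position: [0.4501, 0.0575, 0.0102]
tool_rot: [-3.138, 0.135, -0.001]
ft_force: [-0.6, 0.4, 6.0]
grip_width: 0.36
```

>>> carry_out(
  motion=[
    [[0, 0, 0.045], 0],
    [[0, 0, 0.09], 0],
    [[0, 0, 0.09], 0],
    [[0.06, -0.441, 0.09], 0],
    [[0.06, -0.441, 0.09], 0],
    [[0.06, -0.441, 0.09], 0],
    [[0.06, -0.441, 0.09], 0],
    [[0.06, -0.441, 0.09], 0],
    [[0.06, -0.441, 0.09], 0],
    [[0.06, -0.441, 0.09], 0],
    [[0.06, -0.441, 0.09], 0],
    [[0.06, -0.441, 0.09], 0],
    [[0.06, -0.441, 0.09], 0],
    [[0.06, -0.441, 0.09], 0],
    [[0.06, -0.441, 0.09], 0],
    [[0.06, -0.441, 0.09], 0],
    [[0.06, -0.441, 0.05], 0],
    [[0.06, -0.441, 0.03], 0],
    [[0.06, -0.441, 0.03], 0],
    [[0.06, -0.441, 0.03], 0],
  ],
)

```text
time: 15.75
position: [0.5103, -0.3828, 0.0402]
tool_rot: [-3.139, 0.133, -0.001]
ft_force: [0.3, 0.1, 0.5]
grip_width: 0.359
```

>>> carry_out(
  motion=[
    [[0, 0, -0.012], 0],
    [[0, 0, -0.018], 0],
    [[0, 0, -0.024], 0],
    [[0, 0, -0.024], 0],
    [[0, 0, -0.024], 0],
    [[0, 0, -0.024], 0],
  ],
)

```text
time: 16.35
position: [0.5096, -0.3838, 0.0156]
tool_rot: [3.139, -0.135, 0.0]
ft_force: [-0.3, -0.4, -0.5]
grip_width: 0.364
```

>>> carry_out(
  motion=[
    [[0, 0, 0], 0],
    [[0, 0, 0], 0],
    [[0, 0, 0], 0],
    [[0, 0, 0], 0],
    [[0, 0, 0.03], 0],
    [[0, 0, 0.07], 0],
    [[0, 0, 0.104], 0],
  ],
  grip=-0.1,
)

```text
time: 17.05
position: [0.5095, -0.3839, 0.1211]
tool_rot: [3.138, -0.135, 0.0]
ft_force: [-0.5, 0.2, -0.1]
grip_width: 0.554
```

>>> carry_out(
  motion=[
    [[0.025, 0.512, 0], 0],
    [[0.025, 0.512, 0], 0],
    [[0.025, 0.512, 0], 0],
    [[0.025, 0.512, 0], 0],
    [[0.025, 0.512, 0], 0],
    [[0.025, 0.512, 0], 0],
    [[0.025, 0.512, 0], 0],
    [[0.025, 0.512, 0], 0],
    [[0.025, 0.512, 0], 0],
    [[0.025, 0.512, 0], 0],
    [[0.025, 0.512, 0], 0],
    [[0.025, 0.512, 0], 0],
    [[0.025, 0.512, 0], 0],
    [[0.025, 0.512, 0], 0],
    [[0.025, 0.512, 0], 0],
    [[0.025, 0.512, 0], 0],
    [[0.025, 0.512, 0], 0],
  ],
  grip=-0.3,
)

```text
time: 18.75
position: [0.5348, 0.1275, 0.1197]
tool_rot: [-3.139, 0.137, -0.0]
ft_force: [-0.2, 0.1, -0.2]
grip_width: 0.651
```

```bash
python3 look.py yellow .047
python3 - <<'E'
import cv2,numpy as np
a=cv2.imread('pics/wrist_yellow.png');b=cv2.imread('pics/top_yellow.png')[100:300,200:520]
cv2.imwrite('pics/c_y.png',np.hstack([cv2.resize(a,(400,250)),cv2.resize(b,(400,250))]))
E
```

```text
18.75 [0.5348 0.1275 0.1197] 0.6512064611528423
wrist 236 [317.2 192.3] [0.5362 0.144  0.047 ] [535.9 142.9  13.4  26.3  85. ]
wrist 606 [317.3 211.4] [0.5348 0.1267 0.047 ] [534.9 126.4  25.   25.7  85. ]
wrist 644 [629.9 231.2] [0.8141 0.0834 0.047 ] [812.2  83.6  19.3  39.   11.7]
wrist 216 [205.6 264.8] [0.4263 0.0839 0.047 ] [427.1  83.   49.5   9.   76. ]
wrist 460 [425.5 265.5] [0.6309 0.0653 0.047 ] [629.6  64.8  16.7  49.9   3.6]
wrist 2962 [404.  306.3] [0.6106 0.023  0.047 ] [601.6  24.   15.7 306.1  85. ]
top 194 [293.9  81.7] [0.8369 0.0658 0.047 ] [837.5  65.9  41.1  45.4   8.1]
top 67 [426.9  81.6] [ 0.8465 -0.2587  0.047 ] [ 845.6 -259.    26.    18.9   40.2]
```

View pics/c_y.png

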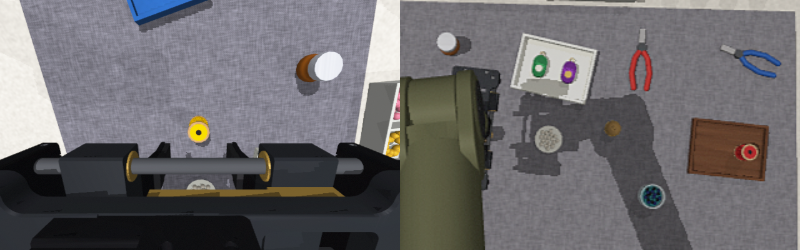

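Red stands upright in the wooden tray at crop pixel (747,152). The yellow spool is centred under the tool.

>>> carry_out(
  motion=[
    [[0, -0.001, -0.05], 0],
    [[0, -0.001, -0.05], 0],
    [[0, -0.001, -0.08], 0],
    [[0, -0.001, -0.11], 0],
    [[0, -0.001, -0.11], 0],
    [[0, -0.001, -0.11], 0],
  ],
)

```text
time: 19.45
position: [0.5351, 0.1272, 0.0107]
tool_rot: [3.138, -0.135, 0.0]
ft_force: [-0.5, 0.5, 0.9]
grip_width: 0.657
```

>>> carry_out(
  motion=[
    [[0, 0, 0], 0],
    [[0, 0, 0], 0],
    [[0, 0, 0], 0],
    [[0, 0, 0], 0],
    [[0, 0, 0], 0],
    [[0, 0, 0], 0],
  ],
  grip=1,
)

```text
time: 20.05
position: [0.5351, 0.1275, 0.0103]
tool_rot: [-3.138, 0.135, -0.001]
ft_force: [-1.9, -0.7, 5.9]
grip_width: 0.358
```

>>> carry_out(
  motion=[
    [[0, 0, 0.045], 0],
    [[0, 0, 0.09], 0],
    [[0, 0, 0.09], 0],
    [[-0.019, -0.451, 0.09], 0],
    [[-0.019, -0.451, 0.09], 0],
    [[-0.019, -0.451, 0.09], 0],
    [[-0.019, -0.451, 0.09], 0],
    [[-0.019, -0.451, 0.09], 0],
    [[-0.019, -0.451, 0.09], 0],
    [[-0.019, -0.451, 0.09], 0],
    [[-0.019, -0.451, 0.09], 0],
    [[-0.019, -0.451, 0.09], 0],
    [[-0.019, -0.451, 0.09], 0],
    [[-0.019, -0.451, 0.09], 0],
    [[-0.019, -0.451, 0.09], 0],
    [[-0.019, -0.451, 0.09], 0],
    [[-0.019, -0.451, 0.05], 0],
    [[-0.019, -0.451, 0.03], 0],
    [[-0.019, -0.451, 0.03], 0],
    [[-0.019, -0.451, 0.03], 0],
  ],
)

```text
time: 22.05
position: [0.5163, -0.3226, 0.0399]
tool_rot: [-3.139, 0.132, -0.0]
ft_force: [0.3, -0.9, -0.4]
grip_width: 0.36
```

>>> carry_out(
  motion=[
    [[0, 0, -0.012], 0],
    [[0, 0, -0.018], 0],
    [[0, 0, -0.024], 0],
    [[0, 0, -0.024], 0],
    [[0, 0, -0.024], 0],
    [[0, 0, -0.024], 0],
  ],
)

```text
time: 22.65
position: [0.5156, -0.3238, 0.0156]
tool_rot: [3.139, -0.135, 0.0]
ft_force: [-0.8, -0.2, -0.2]
grip_width: 0.363
```

>>> carry_out(
  motion=[
    [[0, 0, 0], 0],
    [[0, 0, 0], 0],
    [[0, 0, 0], 0],
    [[0, 0, 0], 0],
    [[0, 0, 0.03], 0],
    [[0, 0, 0.07], 0],
    [[0, 0, 0.104], 0],
  ],
  grip=-0.1,
)

```text
time: 23.35
position: [0.5155, -0.324, 0.1211]
tool_rot: [3.138, -0.136, 0.0]
ft_force: [0.5, -0.0, 0.6]
grip_width: 0.547
```

>>> carry_out(
  motion=[
    [[0.034, 0.199, 0], 0],
    [[0.034, 0.199, 0], 0],
    [[0.034, 0.199, 0], 0],
    [[0.034, 0.199, 0], 0],
    [[0.034, 0.199, 0], 0],
    [[0.034, 0.199, 0], 0],
    [[0.034, 0.199, 0], 0],
    [[0.034, 0.199, 0], 0],
    [[0.034, 0.199, 0], 0],
  ],
  grip=-0.3,
)

```text
time: 24.25
position: [0.5493, -0.1266, 0.1197]
tool_rot: [3.138, -0.14, 0.0]
ft_force: [0.1, 0.1, 1.1]
grip_width: 0.651
```

```bash
python3 look.py cap .02
python3 - <<'E'
import cv2,numpy as np
a=cv2.imread('pics/wrist_cap.png');b=cv2.imread('pics/top_cap.png')[100:300,200:520]
cv2.imwrite('pics/c_c.png',np.hstack([cv2.resize(a,(400,250)),cv2.resize(b,(400,250))]))
E
```

```text
24.25 [ 0.5493 -0.1266  0.1197] 0.651469395098082
wrist 660 [319.6 201.6] [ 0.5516 -0.1259  0.02  ] [ 551.9 -126.    28.5   28.9   25.4]
top 23349 [342.7  18.5] [ 1.0118 -0.0519  0.02  ] [ 913.   -15.2  291.1 1611.7    2. ]
top 984 [150.1  65.5] [0.8767 0.4221 0.02  ] [876.7 428.4  98.5  95.2   2.4]
top 176 [377.3  58.5] [ 0.9114 -0.1404  0.02  ] [ 911.7 -145.4   43.7   46.6   70.1]
top 179 [634.1  74.2] [ 0.8902 -0.7972  0.02  ] [ 890.9 -797.    26.    94.3   88.4]
top 113 [498.6  67.2] [ 0.8982 -0.4481  0.02  ] [ 898.3 -449.1   28.8   32.9   35. ]
top 104 [632.5 104.5] [ 0.8117 -0.7909  0.02  ] [ 812.1 -792.2   31.    58.8   88.4]
top 93 [616.8 110.3] [ 0.7956 -0.75    0.02  ] [ 791.9 -743.4   21.6   61.3   22.8]
top 2907 [585.2 165.9] [ 0.6518 -0.6658  0.02  ] [ 657.9 -678.1  257.6  103.8    1.5]
top 236 [627.5 128.5] [ 0.7497 -0.7762  0.02  ] [ 751.7 -780.3   50.3   63.1   15.1]
top 87 [613.5 133.3] [ 0.7365 -0.74    0.02  ] [ 738.3 -731.    35.9   40.1   88.6]
top 173 [633.  151.1] [ 0.6923 -0.7889  0.02  ] [ 699.1 -791.7   25.7   85.4   88.4]
top 195 [621.  157.1] [ 0.6763 -0.7576  0.02  ] [ 678.3 -753.9   38.4   49.1   88.5]
top 1447 [633.3 243. ] [ 0.4618 -0.7833  0.02  ] [ 365.8 -755.4   79.2  560.3   88.4]
top 185 [620.  207.4] [ 0.5497 -0.7519  0.02  ] [ 550.3 -752.1   33.7   48.6   11.1]
top 58 [443.7 231.8] [ 0.4808 -0.3087  0.02  ] [ 478.9 -308.4   19.    43.4   56.4]
```

View pics/c_c.png

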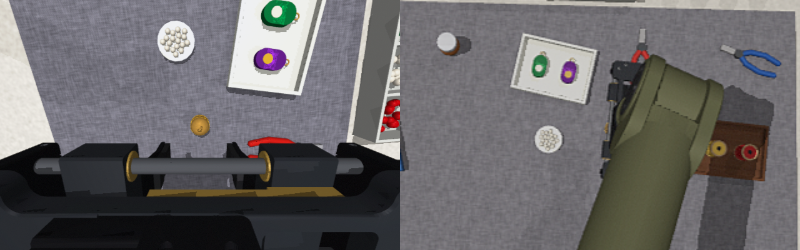

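Both spools are upright in the wooden tray. The cap is at (0.551, −0.126), so I grip it.

>>> carry_out(
  motion=[
    [[0.001, -0.001, -0.05], 0],
    [[0.001, -0.001, -0.05], 0],
    [[0.001, -0.001, -0.08], 0],
    [[0.001, -0.001, -0.113], 0],
    [[0.001, -0.001, -0.113], 0],
    [[0.001, -0.001, -0.113], 0],
  ],
)

```text
time: 24.95
position: [0.5508, -0.1263, 0.0077]
tool_rot: [3.138, -0.136, -0.0]
ft_force: [1.1, -0.3, 0.3]
grip_width: 0.649
```

>>> carry_out(
  motion=[
    [[0, 0, 0], 0],
    [[0, 0, 0], 0],
    [[0, 0, 0], 0],
    [[0, 0, 0], 0],
    [[0, 0, 0], 0],
    [[0, 0, 0], 0],
  ],
  grip=1,
)

```text
time: 25.55
position: [0.551, -0.1257, 0.0071]
tool_rot: [-3.138, 0.135, -0.001]
ft_force: [-0.6, 0.3, 4.9]
grip_width: 0.335
```

>>> carry_out(
  motion=[
    [[0, 0, 0.045], 0],
    [[0, 0, 0.09], 0],
    [[0, 0, 0.09], 0],
    [[0, 0, 0.09], 0],
  ],
)

```text
time: 25.95
position: [0.5513, -0.1256, 0.0973]
tool_rot: [-3.138, 0.135, -0.003]
ft_force: [-0.5, 0.6, -1.1]
grip_width: 0.339
```

>>> carry_out(
  motion=[
    [[-0.054, 0.492, 0], 0.31],
    [[-0.054, 0.492, 0], 0.31],
    [[-0.054, 0.492, 0], 0.31],
    [[-0.054, 0.492, 0], 0.31],
    [[-0.054, 0.492, 0], 0.31],
    [[-0.054, 0.492, 0], 0.31],
    [[-0.054, 0.492, 0], 0.31],
    [[-0.054, 0.492, 0], 0.31],
    [[-0.054, 0.492, 0], 0.31],
    [[-0.054, 0.492, 0], 0.31],
    [[-0.054, 0.492, 0], 0.31],
    [[-0.054, 0.492, 0], 0.31],
    [[-0.054, 0.492, 0], 0.31],
    [[-0.054, 0.492, 0], 0.31],
    [[-0.054, 0.492, 0], 0.31],
    [[-0.054, 0.492, -0.04], 0.31],
    [[-0.054, 0.492, -0.06], 0.31],
    [[-0.054, 0.492, -0.06], 0.31],
    [[-0.054, 0.492, -0.06], 0.31],
  ],
)

```text
time: 27.85
position: [0.4971, 0.3658, 0.0371]
tool_rot: [3.122, 0.349, 0.001]
ft_force: [-0.8, -0.6, -0.0]
grip_width: 0.336
```

>>> carry_out(
  motion=[
    [[0, 0, -0.012], 0],
    [[0, 0, -0.018], 0],
    [[0, 0, -0.024], 0],
    [[0, 0, -0.024], 0],
    [[0, 0, -0.024], 0],
    [[0, 0, -0.024], 0],
  ],
)

```text
time: 28.45
position: [0.4967, 0.3663, 0.0127]
tool_rot: [-3.122, -0.351, -0.0]
ft_force: [-0.4, 0.0, -1.2]
grip_width: 0.338
```

>>> carry_out(
  motion=[
    [[0, 0, 0], 0],
    [[0, 0, 0], 0],
    [[0, 0, 0], 0],
    [[0, 0, 0], 0],
    [[0, 0, 0.03], 0],
    [[0, 0, 0.07], 0],
    [[0, 0, 0.12], 0],
    [[0, 0, 0.16], 0],
    [[-0.09, -0.12, 0.16], 0],
    [[-0.09, -0.12, 0.16], 0],
    [[-0.09, -0.12, 0.16], 0],
    [[-0.09, -0.12, 0.16], 0],
    [[-0.09, -0.12, 0.16], 0],
    [[-0.09, -0.12, 0.16], 0],
  ],
  grip=-0.1,
)

```text
time: 29.85
position: [0.4074, 0.2474, 0.1732]
tool_rot: [-3.121, -0.352, -0.002]
ft_force: [-0.1, -0.3, -0.3]
grip_width: 0.552
```

Run:
```python
from h import *
t=eyes.get_image("top");s=eyes.get_image("side")
cv2.imwrite('pics/end.png',np.hstack([cv2.resize(t["pixels"][100:310,110:530],(420,210)),cv2.resize(s["pixels"][90:360,120:620],(380,210))]))
T=dict(blue=((.497,.365),12.7),white=((.666,-.008),-11.8),wood=((.513,-.355),-5.1))
for c,z,tn,box in (("red",.052,"wood",(420,185,510,260)),("yellow",.052,"wood",(420,185,510,260)),("green",.019,"white",(280,120,370,190)),("purple",.019,"white",(280,120,370,190)),("cap",.025,"blue",(120,180,215,260))):
  for b in blobs(t["pixels"],c,25):
    u,v=b[1]
    if box[0]<u<box[2] and box[1]<v<box[3]:
      p=ray(t,u,v,z)[:2]-T[tn][0];a=np.radians(T[tn][1]);print(c,b[0],b[1].round(),np.round([p@[np.cos(a),np.sin(a)],p@[-np.sin(a),np.cos(a)]],3))
```

```text
red 62 [472. 222.] [-0.006 -0.012]
red 74 [480. 221.] [-0.003 -0.031]
yellow 146 [451. 218.] [-0.003  0.038]
green 126 [311. 152.] [-0.001  0.028]
purple 130 [335. 157.] [ 0.   -0.03]
cap 44 [166. 217.] [ 0.007 -0.001]
```

View pics/end.png

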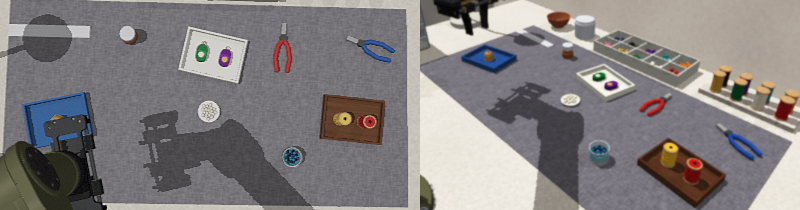

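The picture shows both spools upright in the wood tray, both pendants flat in the white and the cap standing in the blue. The pot at (402,257) and the pliers have not moved, so I hand in.

```bash
python3 -c "
from bench import ticket; print(ticket.close_job())"
```

```text
the job is handed in; nothing more can be done
None
```

The mat is cleared, and I handed the job in at about 30 s of the 131 s allowed; no verdict is reported. All five things were gripped at the first try and lowered to about 1 mm above their tray floors before release.

The last top and side views showed:

| Thing | Tray | Offset from tray centre (x, y) | How it sits |
|---|---|---|---|
| Red spool | wood | about (−3, −31) mm | upright |
| Yellow spool | wood | about (−3, +38) mm | upright |
| Green pendant | white | about (−1, +28) mm | flat |
| Purple pendant | white | about (0, −30) mm | flat, beside the green one |
| Cap | blue | about (7, −1) mm | upright |

- **Pot and pliers:** by eye, both are where they started in the image.
- **Yellow spool and cap:** the yellow spool reads about 8 mm and the cap about 7 mm from where I set them down. The yellow mask also picked up the spool's side, and the gripper hid part of the cap in the top view. The side view shows both standing well inside their trays, so no check failed.

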